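# Open the safety cap of the leaning oil jug

### The arm

A 6-joint arm with a two-finger parallel gripper is mounted at the origin on the work surface. World frame = base frame: x ahead of the robot, y to its left, z up, the work surface at z = 0. Lengths are in m, angles in rad, forces in N, time in s.
With the tool pointing down it reaches from about 0.375 to 0.925 m from the base axis. Payload 5.7 kg.
Tool frame: the origin (TCP) lies midway between the tips of the shut fingers; the grasp point (between the pads) lies 19 mm behind it; z points along the fingers, y is the line along which they close (so a half turn about z gives the same grasp; the last joint's range is limited). The gripper opens to 88 mm and grips with 3 to 60 N. Pads are 20 mm wide; open, the fingers measure 115 mm over their backs; the gripper's body (75 mm by 178 mm) begins 61 mm behind the grasp point.
Start: joints at [-1.234, 0.359, 1.51, -0, 1.272, -0.115], TCP at [0.262, -0.54, 0.223] pointing down, gripper open.
Joint ranges: [-2.97, 2.97], [-1.01, 2.36], [0.21, 2.38], [-0.96, 4.11], [0.2, 2.71], [-2.98, 2.98]. Speed limits (rad/s): [2.39, 2.39, 3.14, 3.14, 3.14, 3.14].

### API

Orientations are given as a unit quaternion [x, y, z, w].
In Python, from bench import move_ptp, servo_line, goto_joints, move_gripper, sleep, inverse_kinematics, capture, PlanningError, close_job, spot_in, silhouettes, current_clock, current_joint_pos, current_qvel, current_joint_torque, current_position, current_orientation, current_force, current_torque, current_finger_gap, current_grip_force gives the robot as it stands. Calls block until the motion is done:
- move_ptp(position, orientation): joint-space move of the TCP to a pose.
- servo_line(position, orientation=None, rate=0.15, contact_N=None): straight line of the TCP; orientation=None keeps the orientation; rate is the mean speed in m/s. With contact_N (N) it stops when the force on the tool has changed by that much, and returns True; else False.
- goto_joints(angles): joint-space move.
- move_gripper(opening): finger opening in m; the grip force is fixed at half the most; returns when the fingers have stopped.
- sleep(seconds).
- inverse_kinematics(position, orientation): joint angles nearest the present ones, or None.
- capture(name): name is "side" or "top"; returns a dict with "image" (384x512x3 uint8, blue, green, red), "range_z" (384x512 float32, m along the optical axis (not along the pixel's ray), 0 where there is no reading), "intrinsics" (3x3 intrinsics, pixels), "R" (3x3) and "t" (3): a world point X has camera coordinates R X + t. Camera axes: x right, y down, z forward; pixel columns grow to the right and rows downward; lengths in m; the calibration is good to about 2 mm. A picture is of the moment at which its call begins.
A pose or a line that the arm cannot do raises PlanningError and nothing moves.
- close_job(): hands the job in; it is judged then, once.
Trained networks look in the newest picture that a camera, given by its name, has taken for a name from the list of things; names that differ only in an ending like _2 or _b are one class to them, and where a whole thing is asked for, a point or a joint stands for the part that bears it (a point fixed in the world has none). Each returns a list of dicts, best first, with "conf" (0 to 1); they miss things now and then, are a little off and sometimes report something else, mostly with a low value. They report only what shows in the picture. A call takes as long as a camera call. They do not tell look-alikes from the thing itself.
- spot_in(camera, query): "xy" ([column, row] in pixels, amid what is visible of it).
- silhouettes(camera, query): "region" (384x512 bool, what is visible of it) and "xy" ([column, row] in pixels, amid what is visible of it).
Readings, each from a call of its own:
- current_clock(): time.
- current_joint_pos(): joint angles.
- current_qvel(): joint speeds.
- current_joint_torque(): joint torques, N m.
- current_position(): TCP position.
- current_orientation(): TCP orientation.
- current_force(): force on the tool from outside, world axes, zero at the start.
- current_torque(): the same for the moment, N m.
- current_finger_gap(): finger opening in m.
- current_grip_force(): force on a finger pad.
Only numpy, scipy, OpenCV 4.12 (cv2) and the standard library are available. Lean on these libraries where they do the work, as an engineer would, in place of code of your own. Each camera call takes 0.05 s, during which the arm holds its last target. There are 200 camera calls.

### The job

Open the scent-oil jug that leans in its steel stand: first press its safety cap fully and firmly down along the leaning neck, then keep it pressed while you turn it counter-clockwise until it comes free, and lift it off. Then set the cap down the right way up on the bottom of the round foil dish, letting go only once it stands there; do not shift the dish noticeably and do not upset the other things on the bench.

Things in the scene. Friction and masses are not known exactly. Their poses are not given: they have to be found in the camera images.
- jug: White round plastic jug, 110 mm diameter, strapped in a dark steel stand fixed to the bench (base 250 x 150 mm). Origin on the bench straight below the closed cap's underside; z up. The jug leans 32 degrees (0.56 rad): its neck points up and along the origin's -x, its belly reaches 150 mm to +x. Neck 32 mm diameter, clear for 28 mm below the closed cap before the shoulder widens.
- neck (a point): On the neck axis, 214 mm above the bench: where the closed cap's origin is. Hidden ledges here hold three lugs in the cap; a spring pushes the cap outward (8 N at rest, 15 N fully pressed). Unpressed, or turned clockwise, the cap is blocked. Turned free it springs out up to 6 mm when eased and lifts straight off along the leaning axis.
- cap: Black ribbed round cap, 52 mm diameter, 36 mm tall, about 50 g, loose, hollow below. Origin at its underside's centre, z along its axis out of its top. To free it, press it at least 6.5 mm along its axis (it bottoms at 8.5) and, pressed, turn it 60 degrees (50 to 70 do; a stop stands at 72) counter-clockwise seen facing its top. A 60 to 90 N grip on its sides presses and turns it.
- dish: Round shallow foil dish, 60 g, loose: 144 mm diameter at its rim, 120 mm at its foot, 35 mm tall, bottom 3 mm and wall 3 mm thick. Origin at the centre of its underside, z up. It may stand on either side of the jug, the loaf tin on the other.
- loaf_tin: Bystander: rectangular foil loaf tin 190 x 100 x 45 mm, origin under its centre. Not for the cap.
- pillar_black: Bystander: standing black candle, 64 mm diameter, 110 mm tall, origin under its centre.
- pillar_cream: Bystander: standing cream candle, 60 mm diameter, 90 mm tall, origin under its centre.
- bust: Bystander: black bust-shaped candle 156 mm tall, 100 mm wide, origin under its centre.
- dye_bottle: Bystander: small white closed bottle, 44 mm diameter, 100 mm tall, origin under its centre.
- knife: Bystander: trimming knife lying flat, about 230 mm long, origin where blade and handle meet.
Not all that is in view belongs to the job. Several things have the shape of the cap; the one meant has the colours described above.

How it is judged:
On the way, in this order (a step that is already met when the one before it is completed fails the run):
1. the cap is pressed down by 5 mm or more before it is turned (distance between cap and neck between 0.005 and 0.015 m and z of cap in the frame of jug below 0.211 m and angle between the y axis of cap and the y axis of jug, either way round below 0.2 rad), for 0.05 s.
2. the cap is turned at least 40 degrees while still on the neck (angle between the y axis of cap and the y axis of jug, either way round above 0.7 rad and distance between cap and neck below 0.012 m), for 0.05 s.
3. the cap, still held by the fingers, stands upright on the bottom of the round dish (contact force between the fingers and cap above 1 N and z of cap in the frame of dish below 0.009 m and horizontal distance between cap and dish below 0.036 m and angle between cap's own z axis and vertical below 0.2 rad), for 0.05 s.
At the end, for the whole second after the job is handed in: The cap stands the right way up (within 6 degrees) and at rest on the bottom of the round foil dish (its underside within 3 mm of the dish's floor, 36 mm of the dish's centre), and the dish stands flat on the bench (horizontal distance between cap and dish below 0.036 m and z of cap in the frame of dish below 0.006 m and angle between each of cap, dish's own z axis and vertical below 0.1 rad and height (world z) of dish below 0.005 m and linear speed of each of cap, dish below 0.02 m/s); the robot touches nothing.
It fails at once if the dish is shifted more than 60 mm (distance of dish from where it was at the start of the episode above 0.06 m).
It fails at once if a bystander is shifted more than 40 mm or knocked over (distance of any of loaf_tin, pillar_black, pillar_cream, bust, dye_bottle, knife from where it was at the start of the episode above 0.04 m or angle between any of pillar_black, pillar_cream, bust, dye_bottle's own z axis and vertical above 0.5 rad).
It fails at once if the cap is forced round without being pressed down (angle between the y axis of cap and the y axis of jug, either way round between 0.4 and 0.6 rad and distance between cap and neck below 0.0035 m).
It also fails if it takes over 38 s, if anything falls off the work surface, if the arm or the gripper's body presses on something with over 40 N, if the wrist force passes 120 N, or if a joint passes its speed limit or range.

## Working session

There is one attempt and no reset: what is moved stays moved. The work goes in short steps, each a Python script; the robot and the scene stay as the last script left them, time stands still between calls to the robot, and variables do not carry over. Pictures are saved under pics/ and viewed, at most 10 in all, crops included, and the job is handed in when it is done.

```bash
mkdir -p pics; ls; cat > h.py <<'E'
import numpy as np, cv2, pickle
from bench import *
def shot(n,f=None):
    c=capture(n)
    if f: cv2.imwrite(f,c["image"])
    pickle.dump(c,open(n+".pkl","wb")); return c
def pts(c,mask=None):
    z=c["range_z"]; v,u=np.nonzero((z>0)&(True if mask is None else mask))
    d=z[v,u]; P=np.linalg.inv(c["intrinsics"])@np.array([u*d,v*d,d])
    return ((P-np.array(c["t"]).reshape(3,1)).T@c["R"]),u,v
E
python3 - <<'E'
from h import *
a=shot("side");b=shot("top")
cv2.imwrite("pics/a.png",np.vstack([a["image"],b["image"]])[:, :] if 0 else cv2.resize(np.hstack([a["image"],b["image"]]),(800,300)))
cv2.imwrite("pics/side.png",cv2.resize(a["image"],(800,600)));cv2.imwrite("pics/top.png",cv2.resize(b["image"],(800,600)))
for n in("side","top"):
    c=a if n=="side" else b
    print(n,"cam at",(-c["R"].T@c["t"]).round(3),c["intrinsics"][0,0])
    for q in("cap","jug","dish","loaf_tin","pillar_black","pillar_cream","bust","dye_bottle","knife"):
        for s in silhouettes(n,q):
            P,_,_=pts(c,s["region"]); 
            print(q,round(s["conf"],2),np.round(s["xy"]),len(P),np.median(P,0).round(3) if len(P) else "",P.min(0).round(3) if len(P) else "",P.max(0).round(3) if len(P) else "")
E
```

```text
pics
side cam at [-0.098 -0.899  0.814] 386.29093330194286
cap 0.79 [268. 176.] 242 [0.525 0.036 0.241] [0.502 0.021 0.208] [0.56  0.078 0.263]
cap 0.61 [202. 222.] 220 [0.342 0.188 0.032] [0.318 0.172 0.   ] [0.394 0.279 0.043]
cap 0.55 [246. 255.] 281 [ 0.388 -0.064  0.035] [ 0.367 -0.08   0.001] [0.44  0.016 0.043]
cap 0.46 [232. 230.] 222 [0.409 0.075 0.034] [0.387 0.058 0.001] [0.457 0.161 0.043]
dish 0.37 [309. 295.] 58 [ 0.446 -0.291  0.013] [ 0.231 -0.527  0.001] [ 0.464 -0.272  0.331]
loaf_tin 0.7 [229. 193.] 1091 [0.509 0.312 0.026] [0.407 0.229 0.001] [0.612 0.363 0.053]
bust 0.76 [252. 164.] 461 [0.648 0.361 0.089] [0.607 0.333 0.004] [0.757 0.537 0.16 ]
dye_bottle 0.89 [382. 274.] 441 [ 0.654 -0.374  0.055] [ 0.641 -0.39   0.001] [ 0.717 -0.32   0.105]
knife 0.66 [204. 183.] 103 [0.48  0.472 0.015] [0.439 0.439 0.   ] [0.525 0.527 0.021]
top cam at [0.227 0.056 1.531] 497.72711596673713
cap 0.83 [290. 228.] 260 [ 0.396 -0.051  0.036] [ 0.371 -0.078 -0.004] [ 0.424 -0.027  0.045]
cap 0.81 [259. 170.] 361 [0.534 0.049 0.246] [0.507 0.021 0.184] [0.575 0.075 0.262]
cap 0.58 [248. 223.] 258 [0.417 0.085 0.036] [ 0.392  0.058 -0.003] [0.444 0.109 0.044]
cap 0.53 [206. 245.] 246 [0.348 0.197 0.036] [ 0.324  0.172 -0.004] [0.375 0.222 0.045]
dish 0.68 [360. 195.] 1707 [ 0.507 -0.265  0.006] [ 0.431 -0.33  -0.009] [ 0.584 -0.188  0.044]
loaf_tin 0.79 [178. 189.] 2287 [0.518 0.302 0.006] [ 0.409  0.231 -0.006] [0.631 0.367 0.055]
pillar_black 0.9 [203. 131.] 555 [0.69  0.213 0.108] [ 0.668  0.183 -0.005] [0.734 0.261 0.127]
pillar_cream 0.88 [339. 139.] 421 [ 0.672 -0.202  0.089] [ 0.651 -0.236 -0.005] [ 0.711 -0.174  0.102]
pillar_cream 0.31 [268. 158.] 3367 [0.589 0.022 0.016] [ 0.478 -0.076 -0.008] [0.758 0.131 0.248]
dye_bottle 0.73 [388. 144.] 248 [ 0.66  -0.36   0.067] [ 0.645 -0.387  0.006] [ 0.689 -0.345  0.108]
knife 0.73 [105. 216.] 452 [0.437 0.512 0.012] [ 0.344  0.439 -0.001] [0.522 0.591 0.024]
```

View pics/top.png

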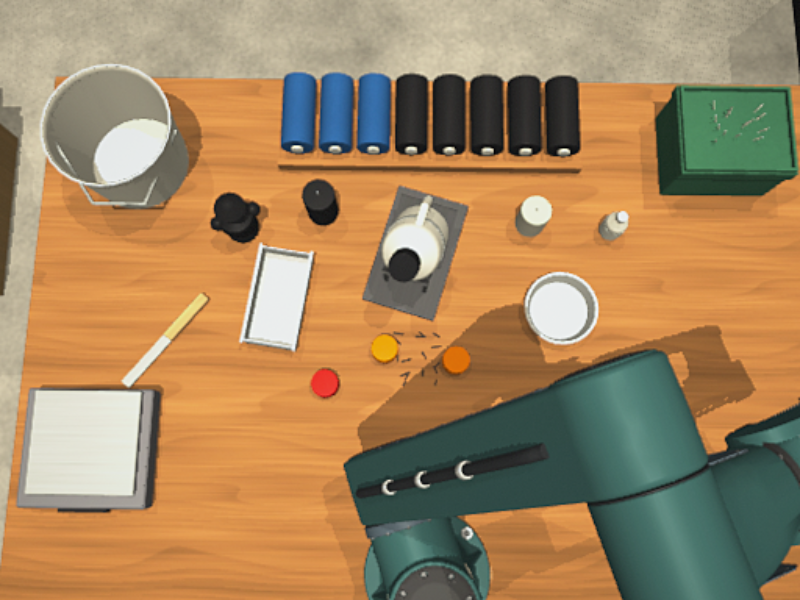

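View pics/side.png

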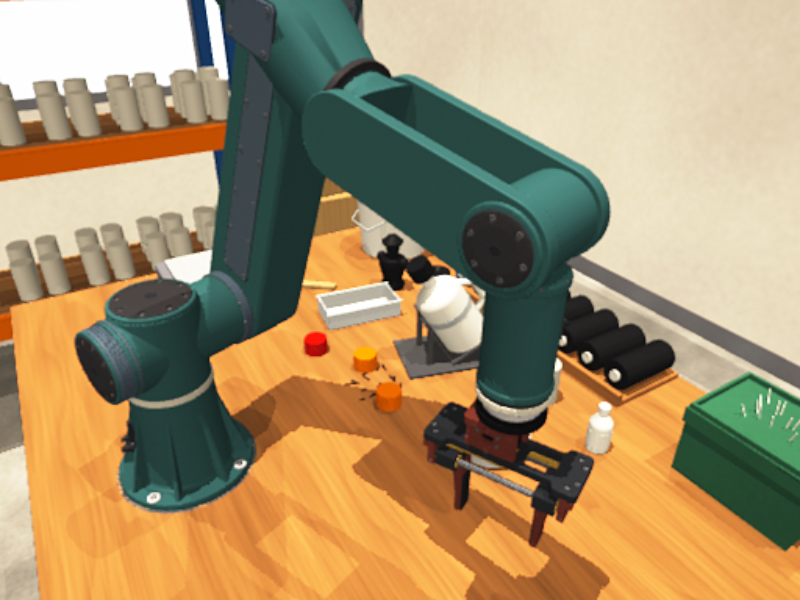

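Could be mistaken for the cap, with pixels in the 800x600 top view: black cap on the jug (404,264), yellow (384,348), orange (456,361), red (325,382), black pillar top (320,187). I choose the black one on the jug. Next I fit its pose and check it in a close crop.

```bash
cat > fit.py <<'E'
from h import *
from scipy.optimize import least_squares
S={n:pickle.load(open(n+".pkl","rb")) for n in("side","top")}
t=S["top"]
cv2.imwrite("pics/crop.png",cv2.resize(t["image"][110:215,225:310],None,fx=5,fy=5))
cv2.imwrite("pics/crop2.png",cv2.resize(np.hstack([t["image"][110:215,225:310],S["side"]["image"][145:250,250:335]]),None,fx=4,fy=4,interpolation=2))
# plate yaw
P,u,v=pts(t); col=t["image"][v,u].astype(int)
grey=(col.max(1)-col.min(1)<25)&(col.max(1)<130)
m=grey&(P[:,2]<.03)&(P[:,2]>-.01)&(abs(P[:,0]-.58)<.17)&(abs(P[:,1]-.03)<.14)
r=cv2.minAreaRect(P[m,:2].astype(np.float32)); print("plate",r,np.median(P[m,2]))
bx=cv2.boxPoints(r); e=[bx[1]-bx[0],bx[2]-bx[1]]; e=max(e,key=np.linalg.norm); e=e*np.sign(e[0])
yaw=np.arctan2(e[1],e[0]); print("yaw",np.degrees(yaw))
def fit(C,lab):
    def res(p,C=C,):
        o=p[:3]; a=np.array([-np.sin(.56)*np.cos(p[3]),-np.sin(.56)*np.sin(p[3]),np.cos(.56)])
        d=C-o; h=d@a; rr=np.linalg.norm(d-np.outer(h,a),axis=1)
        q=np.c_[rr-.026,abs(h-.018)-.018]
        return np.where(q.max(1)>0,np.linalg.norm(np.maximum(q,0),axis=1),q.max(1))
    x0=np.r_[C.mean(0)-[-.01,0,.02],yaw]
    s=least_squares(lambda p:np.r_[res(p),0.5*(p[3]-yaw)],x0,loss="soft_l1",f_scale=.003)
    p=s.x;print(lab,len(C),p[:3].round(4),np.degrees(p[3]).round(1),"rms",np.sqrt(np.mean(res(p)**2)).round(4))
    return p
L=[]
for n in S:
    P,u,v=pts(S[n]); col=S[n]["image"][v,u]
    m=(col.max(1)<60)&(P[:,2]>.18)&(np.linalg.norm(P[:,:2]-[.535,.047],axis=1)<.06)
    L.append(P[m]); fit(P[m],n)
p=fit(np.vstack(L),"both")
# dish
for n in S:
    P,u,v=pts(S[n]); near=np.linalg.norm(P[:,:2]-[.507,-.26],axis=1)<.1
    rim=P[near&(P[:,2]>.027)&(P[:,2]<.045)]
    s=least_squares(lambda q:np.linalg.norm(rim[:,:2]-q[:2],axis=1)-.0705,[.507,-.26],loss="soft_l1",f_scale=.003)
    print("dish",n,len(rim),s.x.round(4),np.median(rim[:,2]).round(4), "floor",np.median(P[near&(P[:,2]<.02)&(np.linalg.norm(P[:,:2]-s.x,axis=1)<.045),2]))
E
python3 fit.py
```

```text
plate ((0.580735445022583, 0.028781376779079437), (0.1648600697517395, 0.3187469244003296), 74.53340911865234) 0.00880756310564115
yaw -15.466587
side 218 [0.5422 0.0493 0.2176] -15.5 rms 0.0018
top 321 [0.5461 0.0472 0.2158] -15.4 rms 0.0023
both 539 [0.5447 0.0482 0.2162] -15.5 rms 0.0025
dish side 2 [ 0.4954 -0.2574] 0.0383 floor nan
dish top 357 [ 0.5005 -0.258 ] 0.0344 floor 0.003791740218097097
  return _methods._mean(a, axis=axis, dtype=dtype,
  ret = ret.dtype.type(ret / rcount)
```

View pics/crop2.png

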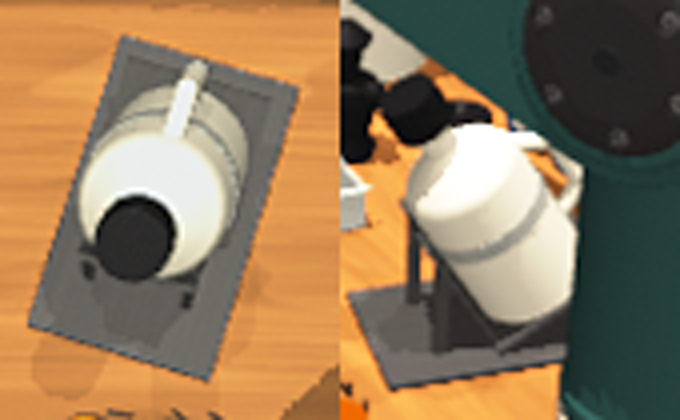

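The crop shows a black ribbed cap on the leaning white jug, at crop pixel (135,238), so the choice holds. The plate rectangle caught some shadow, so I'll get the yaw from the plate's corners and then test grasp yaws by IK.

```bash
cat > plan.py <<'E'
from h import *
from scipy.spatial.transform import Rotation as Ro
t=pickle.load(open("top.pkl","rb"))
def ray(u,v,z):
    d=t["R"].T@np.linalg.inv(t["intrinsics"])@[u,v,1]; c=-t["R"].T@t["t"]; return c+d*(z-c[2])/d[2]
cr=np.array([ray(225+x/4-.4,110+y/4-.4,.009) for x,y in[(122,37),(300,88),(208,382),(28,325)]])
A,B,C,D=cr[:,:2]
ang=lambda e:np.degrees(np.arctan2(e[1],e[0]))
print("corners",cr.round(3).tolist(),"len",np.linalg.norm(A-D),np.linalg.norm(A-B)); print("yaws",ang(A-D),ang(B-C),ang(A-B)-90,ang(D-C)-90)
yaw=np.arctan2(*((A-D)+(B-C))[::-1])
o=np.array([.5447,.0482,.2155])
a=np.array([-np.sin(.56)*np.cos(yaw),-np.sin(.56)*np.sin(yaw),np.cos(.56)])
def tool(phi,a=a):
    z=-a; y=np.cross(z,[np.cos(yaw),np.sin(yaw),0]); y/=np.linalg.norm(y); x=np.cross(y,z)
    return (Ro.from_rotvec(a*phi)*Ro.from_matrix(np.c_[x,y,z])).as_quat()
print("yaw",yaw,"a",a)
if __name__=="__main__":
  for deg in range(-180,180,20):
    r=[]
    for h,dp in((.1,0),(.005,0),(-.004,0),(-.004,60),(.1,60)):
        q=inverse_kinematics(o+a*h,tool(np.radians(deg+dp))); r.append(None if q is None else np.round(q,2).tolist())
    print(deg,r[0],r[3],sum(x is not None for x in r))
E
python3 plan.py
```

```text
corners [[0.755, 0.062, 0.009], [0.714, -0.081, 0.009], [0.475, -0.008, 0.009], [0.519, 0.132, 0.009]] len 0.24644267649135623 0.1483190019281934
yaws -16.52375728043619 -16.89951951608544 -16.013012023469003 -17.05934347534412
yaw -0.2916909696994128 a [-0.50874835  0.15275437  0.84725511]
-180 [0.17, -0.09, 2.0, -0.36, 0.75, -0.9] [0.1, 0.11, 2.06, -0.45, 0.49, -1.87] 5
-160 [0.17, -0.09, 2.0, -0.36, 0.75, -1.25] [0.1, 0.11, 2.06, -0.45, 0.49, -2.22] 5
-140 [0.17, -0.09, 2.0, -0.36, 0.75, -1.6] [0.1, 0.11, 2.06, -0.45, 0.49, -2.57] 5
-120 [0.17, -0.09, 2.0, -0.36, 0.75, -1.95] [0.1, 0.11, 2.06, -0.45, 0.49, -2.92] 4
-100 [0.17, -0.09, 2.0, -0.36, 0.75, -2.3] None 4
-80 [0.17, -0.09, 2.0, -0.36, 0.75, -2.65] [0.1, 0.11, 2.06, -0.45, 0.49, 2.67] 5
-60 None [0.1, 0.11, 2.06, -0.45, 0.49, 2.32] 4
-40 [0.17, -0.09, 2.0, -0.36, 0.75, 2.94] [0.1, 0.11, 2.06, -0.45, 0.49, 1.97] 3
-20 [0.17, -0.09, 2.0, -0.36, 0.75, 2.59] [0.1, 0.11, 2.06, -0.45, 0.49, 1.62] 5
0 [0.17, -0.09, 2.0, -0.36, 0.75, 2.24] [0.1, 0.11, 2.06, -0.45, 0.49, 1.27] 5
20 [0.17, -0.09, 2.0, -0.36, 0.75, 1.89] [0.1, 0.11, 2.06, -0.45, 0.49, 0.92] 5
40 [0.17, -0.09, 2.0, -0.36, 0.75, 1.54] [0.1, 0.11, 2.06, -0.45, 0.49, 0.57] 5
60 [0.17, -0.09, 2.0, -0.36, 0.75, 1.19] [0.1, 0.11, 2.06, -0.45, 0.49, 0.22] 5
80 [0.17, -0.09, 2.0, -0.36, 0.75, 0.84] [0.1, 0.11, 2.06, -0.45, 0.49, -0.13] 5
100 [0.17, -0.09, 2.0, -0.36, 0.75, 0.49] [0.1, 0.11, 2.06, -0.45, 0.49, -0.47] 5
120 [0.17, -0.09, 2.0, -0.36, 0.75, 0.14] [0.1, 0.11, 2.06, -0.45, 0.49, -0.82] 5
140 [0.17, -0.09, 2.0, -0.36, 0.75, -0.21] [0.1, 0.11, 2.06, -0.45, 0.49, -1.17] 5
160 [0.17, -0.09, 2.0, -0.36, 0.75, -0.56] [0.1, 0.11, 2.06, -0.45, 0.49, -1.52] 5
```

```bash
cat > s1.py <<'E'
from plan import *
Q=tool(np.pi)
goto=lambda h,**k: servo_line(o+a*h,Q,**k)
s=current_position(); servo_line([s[0],s[1],.33],rate=.2)
move_ptp(o+a*.14,Q)
shot("side","pics/pre_s.png")
print(current_clock(),current_position(),current_force())
print("contact",goto(.008,rate=.1,contact_N=6))
print(np.dot(np.array(current_position())-o,a),current_force())
move_gripper(.03)
print("gap",current_finger_gap(),"grip",current_grip_force(),"F",np.round(current_force(),1),"T",np.round(current_torque(),2),current_clock())
shot("side","pics/g_s.png"); shot("top","pics/g_t.png")
s=cv2.imread("pics/g_s.png")[100:260,180:360];t_=cv2.imread("pics/g_t.png")[90:250,170:350]
cv2.imwrite("pics/g.png",cv2.resize(np.hstack([s,t_]),None,fx=2.2,fy=2.2))
E
python3 s1.py
```

```text
corners [[0.755, 0.062, 0.009], [0.714, -0.081, 0.009], [0.475, -0.008, 0.009], [0.519, 0.132, 0.009]] len 0.24644267649135623 0.1483190019281934
yaws -16.52375728043619 -16.89951951608544 -16.013012023469003 -17.05934347534412
yaw -0.2916909696994128 a [-0.50874835  0.15275437  0.84725511]
4.0333 [0.47391244 0.06906124 0.33419882] [-0.6378671   0.15305892  0.56469817]
contact False
0.00841821880840729 [ 0.27069511 -1.14924375 -1.211187  ]
gap 0.05217305333720355 grip 30.001399694010615 F [-1.9 -3.3  2.2] T [-0.44  0.17 -0.38] 6.1583
```

View pics/g.png

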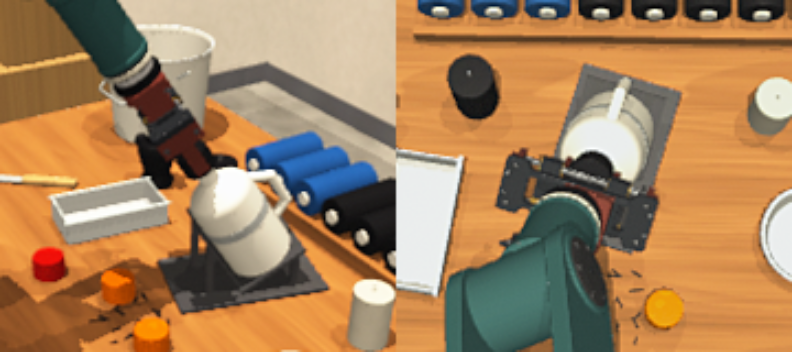

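Finger gap is 52.2 mm, exactly the cap diameter, with small side loads: the black cap (right panel ~(595,165)) sits between the pads. Pressing now, while watching the force.

```bash
cat > s2.py <<'E'
from plan import *
Q=tool(np.pi)
p0=np.array(current_position()); f0=np.array(current_force())
for d in(.002,.004,.006,.0075,.009,.010,.011):
    servo_line(p0-a*d,Q,rate=.02)
    F=np.array(current_force())-f0; h=(p0-np.array(current_position()))
    print(d,"moved",(h@a*1e3).round(2),"Fa",(F@a).round(1),"Flat",np.round(np.linalg.norm(F-(F@a)*a),1),"gap",round(current_finger_gap(),4),round(current_clock(),2))
    if F@a>27: break
E
python3 s2.py|tail -n +4
```

```text
0.002 moved 1.76 Fa 6.1 Flat 1.5 gap 0.0517 6.51
0.004 moved 3.64 Fa 7.4 Flat 2.3 gap 0.052 6.76
0.006 moved 5.57 Fa 9.7 Flat 0.5 gap 0.0523 7.01
0.0075 moved 6.98 Fa 9.5 Flat 1.8 gap 0.0524 7.26
0.009 moved 8.42 Fa 11.8 Flat 2.0 gap 0.0521 7.51
0.01 moved 8.75 Fa 21.2 Flat 2.7 gap 0.0515 7.76
0.011 moved 9.22 Fa 29.6 Flat 3.6 gap 0.052 8.01
```

```bash
cat > s3.py <<'E'
from plan import *
p=np.array(current_position())
R0=Ro.from_quat(current_orientation())
servo_line(p+a*.0005,rate=.02)
q=np.array(current_joint_pos())
f=lambda:(np.array(current_force())@a).round(1)
for k in(10,20,30,40,50,56,62):
    goto_joints(q+np.array([0,0,0,0,0,-np.radians(k)]))
    r=(Ro.from_quat(current_orientation())*R0.inv()).as_rotvec()
    print(k,"rot",np.degrees(r@a).round(1),"off",np.degrees(np.linalg.norm(r-(r@a)*a)).round(2),"dp",((np.array(current_position())-p)@a*1e3).round(2),"Fa",f(),"Ta",(np.array(current_torque())@a).round(2),round(current_finger_gap(),4),round(current_clock(),2))
shot("side","pics/t_s.png"); shot("top","pics/t_t.png")
E
python3 s3.py|tail -n +4
```

```text
10 rot 10.0 off 0.04 dp 2.04 Fa 12.7 Ta 0.01 0.052 8.57
20 rot 20.0 off 0.06 dp 2.01 Fa 13.1 Ta -0.09 0.0518 8.86
30 rot 30.0 off 0.08 dp 2.04 Fa 11.9 Ta 0.03 0.052 9.15
40 rot 40.0 off 0.1 dp 2.04 Fa 12.4 Ta -0.02 0.0517 9.44
50 rot 50.0 off 0.12 dp 2.03 Fa 11.9 Ta -0.04 0.0519 9.73
56 rot 56.0 off 0.13 dp 2.04 Fa 12.3 Ta -0.06 0.0519 9.98
62 rot 62.0 off 0.14 dp 2.06 Fa 12.6 Ta -0.06 0.0521 10.23
```

Torque stayed near zero over 62°, so the cap turned with the fingers while about 7 mm down. Lifting along the leaning axis.

```bash
cat > s4.py <<'E'
from plan import *
p=np.array(current_position())
for d in(.004,.008,.014,.03,.09):
    servo_line(p+a*d,rate=.04 if d<.03 else .1)
    F=np.array(current_force()); print(d,"Fa",(F@a).round(1),np.round(F,1),"gap",round(current_finger_gap(),4),round(current_clock(),2))
S=shot("side","pics/l_s.png"); shot("top","pics/l_t.png")
s=cv2.imread("pics/l_s.png")[60:260,160:360];t_=cv2.imread("pics/l_t.png")[80:280,170:370]
cv2.imwrite("pics/l.png",cv2.resize(np.hstack([s,t_]),None,fx=2,fy=2))
# dish, unobstructed now
from scipy.optimize import least_squares
for n in("side","top"):
    c=pickle.load(open(n+".pkl","rb"));P,u,v=pts(c)
    near=np.linalg.norm(P[:,:2]-[.502,-.258],axis=1)<.085
    rim=P[near&(P[:,2]>.026)&(P[:,2]<.045)]
    s=least_squares(lambda q:np.linalg.norm(rim[:,:2]-q[:2],axis=1)-.0705,[.502,-.258],loss="soft_l1",f_scale=.003).x
    fl=P[np.linalg.norm(P[:,:2]-s,axis=1)<.04]
    print("dish",n,len(rim),s.round(4),rim[:,2].max().round(3),"floor",np.median(fl[:,2]).round(4))
E
python3 s4.py|tail -n +4
```

```text
0.004 Fa 9.3 [-5.9 -1.1  7.6] gap 0.0521 10.61
0.008 Fa 7.2 [-4.  -1.1  6.3] gap 0.0516 10.86
0.014 Fa -0.4 [-0.3 -0.7 -0.6] gap 0.0519 11.16
0.03 Fa -0.4 [ 0.3  0.5 -0.3] gap 0.0518 11.47
0.09 Fa -1.4 [ 0.9 -0.  -1.2] gap 0.052 12.22
dish side 414 [ 0.4958 -0.2587] 0.041 floor 0.0059
dish top 368 [ 0.5006 -0.2578] 0.043 floor 0.0039
```

View pics/l.png

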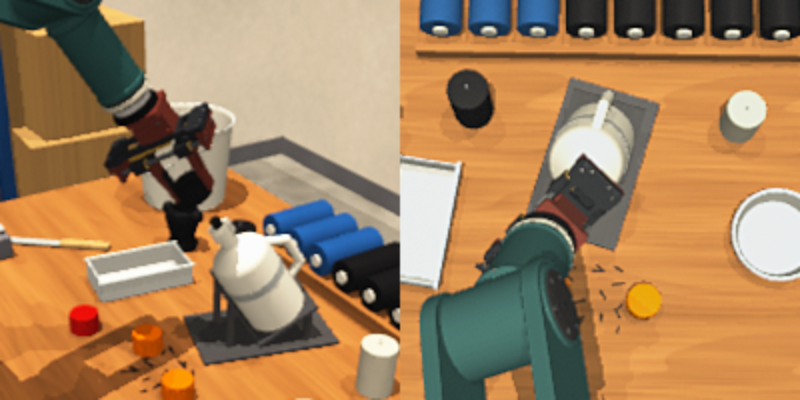

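The side crop shows the cap in the fingers at (190,185) and the bare neck at (222,230); the right crop shows the dish clear at (780,235). Both views put the dish at about (0.499,-0.258). Moving over it and lowering to contact.

```bash
cat > s5.py <<'E'
from plan import *
D=np.array([.499,-.258]); qn=np.array(current_joint_pos()); best=None
for k in np.radians(range(0,360,15)):
    Qd=(Ro.from_euler("z",k)*Ro.from_euler("x",np.pi)).as_quat()
    q=inverse_kinematics([*D,.22],Qd); q2=inverse_kinematics([*D,.01],Qd)
    if q is None or q2 is None: continue
    c=np.abs(np.array(q)-qn).max()
    if best is None or c<best[0]: best=(c,Qd,q)
_,Qd,q=best; print(np.round(q,2))
move_ptp([*D,.22],Qd)
print(current_clock(),current_finger_gap())
servo_line([*D,.04],Qd,rate=.12); sleep(.2)
f0=np.array(current_force())
print("contact",servo_line([*D,.004],Qd,rate=.02,contact_N=4))
print(current_position(),np.round(np.array(current_force())-f0,1),np.round(current_torque(),2),current_finger_gap(),current_grip_force(),current_clock())
sleep(.2)
S=shot("side","pics/d_s.png"); T=shot("top","pics/d_t.png")
cv2.imwrite("pics/d.png",cv2.resize(np.hstack([S["image"][200:360,230:390],T["image"][130:290,280:440]]),None,fx=2.4,fy=2.4))
E
python3 s5.py|tail -n +4
```

```text
[-0.6   0.31  1.6   0.    1.24 -1.39]
13.5667 0.05194214094152221
contact True
[ 0.49895878 -0.25794839  0.01122625] [ 0.4 -1.4  4.5] [ 0.   -0.03 -0.03] 0.05230416906283524 30.000914270058274 16.7167
```

View pics/d.png

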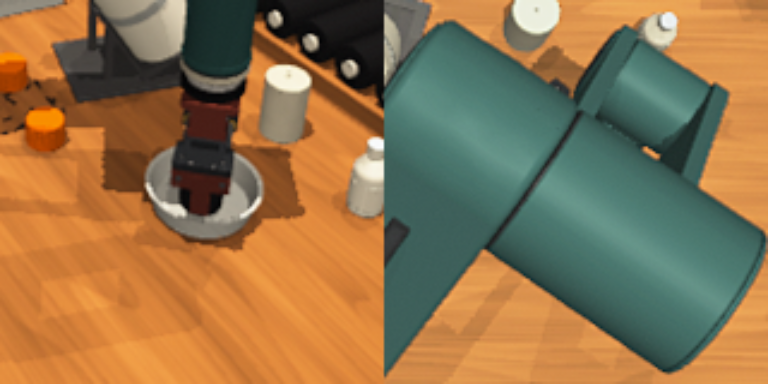

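Contact came at TCP z = 11.2 mm, as expected for the cap standing on the 3 mm floor, and the picture shows it inside the dish at (200,195). I'll release with a partial opening, because the fully open fingers would nearly touch the dish wall.

```bash
cat > s6.py <<'E'
from plan import *
move_gripper(.066)
p=np.array(current_position()); print(p,np.round(current_force(),1))
servo_line([p[0],p[1],.06],rate=.06); servo_line([p[0],p[1],.2],rate=.2)
move_ptp([.30,-.50,.3],current_orientation())
S=shot("side"); T=shot("top")
cv2.imwrite("pics/e.png",cv2.resize(np.hstack([S["image"][200:360,230:390],T["image"][130:290,280:440]]),None,fx=2.4,fy=2.4))
for n,c in(("side",S),("top",T)):
    P,u,v=pts(c);col=c["image"][v,u]; m=(col.max(1)<60)&(np.linalg.norm(P[:,:2]-[.5,-.258],axis=1)<.05)&(P[:,2]<.06)
    if m.sum()>5:
        K=P[m]; top=K[K[:,2]>.03]; print(n,m.sum(),"cap top",np.median(top,0).round(4),"zspan",np.percentile(K[:,2],[2,98]).round(3))
print(current_clock(),current_finger_gap())
E
python3 s6.py|tail -n +4
```

```text
[ 0.49817873 -0.25742132  0.01049731] [ 0.1  0.7 -0.4]
side 135 cap top [ 0.4778 -0.268   0.0399] zspan [0.008 0.043]
top 170 cap top [ 0.504  -0.2603  0.0389] zspan [0.005 0.045]
20.6417 0.06621637245035071
```

View pics/e.png

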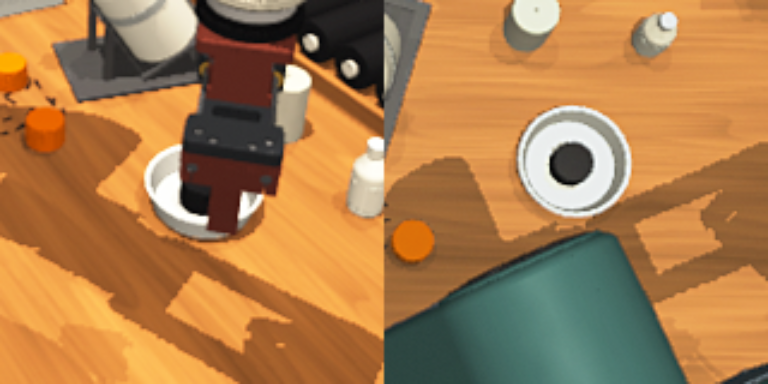

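The top view shows the cap upright in the middle of the dish at (572,163), its top at z = 39 mm as it should be (3 + 36), and the robot clear of everything. Handing in.

```bash
python3 -c "
from bench import *
print(close_job())"
```

```text
the job is handed in; nothing more can be done
None
```

I pressed the black cap down, turned it free and lifted it off the jug; it now stands upright near the centre of the round foil dish, and the job was handed in at about 21 s, with no verdict shown.

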